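Free a stuck jar lid and put it to soak

ROBOT

A 7-joint arm with a two-finger parallel gripper is mounted at the origin on a cart in front of the work surface, level with it; the furniture and walls round the work are solid. World frame = base frame: x ahead of the robot, y to its left, z up, the work surface at z = 0. Lengths are in mm, angles in rad, forces in N, time in s.
With the tool pointing down it reaches from about 400 to 875 mm from the base axis. Payload 6.5 kg.
Tool frame: the origin (TCP) lies between the finger pads; the fingertips stand 14 mm ahead of it and the grasp point (between the pads) lies 5 mm behind it (manip.tip_reach is the distance from the TCP to the fingertips, in mm); z points along the fingers, y is the direction in which the jaws open and shut (so a half turn about z gives the same grasp; the last joint's range is limited). The gripper opens to 85 mm and grips with 20 to 120 N. Pads are 22 mm wide; open, the fingers measure 114 mm over their backs; the gripper's body (76 mm by 85 mm) begins 54 mm behind the grasp point. The pads swing forward as they close: fully open they stand 13 mm farther back than shut.
Start: joints at [1.143, 0.536, -0.004, 1.538, 0.003, 1.067, -0.071], TCP at [230.069, -607.913, 245.29] pointing down, gripper open.
Joint ranges: [-2.7, 2.7], [-0.37, 2.16], [-1.27, 1.26], [0.24, 2.4], [-1.31, 4.45], [0.19, 1.91], [-2.76, 2.76]. Speed limits (rad/s): [2.39, 2.39, 3.14, 3.14, 3.14, 3.14, 3.14].

INTERFACE

Orientations are given as a unit quaternion [x, y, z, w].
In Python, from station import manip, vision gives the robot as it stands. The module is installed in compiled form; this text tells all that it offers.
- The arm moves only by the tool play_rows, never from a script. Its argument "rows" is a list of rows, each a list of 3 entries, a list of its own where there are three numbers: the turn, a rotation vector about the world's x, y, z in rad, then the shift along the world's x, y, z in m, then the opening, from -1 (shut) to 1 (fully open). In form: [[[wx, wy, wz], [tx, ty, tz], hand], ...]. A call has exactly 8 rows; each row is the pose to reach, as a shift and turn from the pose measured when the call began; what a row does not reach only later rows make up. A row lasts 1/10 s, in which the tool goes at most 50 mm and 8.59 degrees, less where a joint would pass 70% of its speed; a pose out of reach is approached as far as the arm can. A call with a gripper value outside its range is refused whole. The fingers move at their own pace and stop on an object; "squeeze" is the grip in N (left out, the last holds). Time passes only in rows, so rows that repeat a pose let the fingers close, or fill a call up. It gives the time, the measured TCP pose, the force and the opening at its end, in the units of the state.
- manip.read_state(): the state, without advancing time (a new reading comes with each control period).
- vision.grab_frame(name): name is "scene" or "top" or "wrist"; returns a dict with "color" (384x512x3 uint8, red, green, blue), "K" (3x3 intrinsics, pixels), "camera_from_world" (4x4, takes a point from world to camera coordinates); the wrist camera has in their place "hand_eye" (4x4, takes a point from camera to tool coordinates, whose origin is the TCP and whose axes are the flange's). Camera axes: x right, y up, looking along -z (the intrinsics and any distortion apply to the point x, -y, -z); pixel columns grow to the right and rows downward; lengths in mm; the calibration is good to about 2 mm. The wrist camera is an equidistant fisheye: a pixel r from the principal point sees the ray r / f radians off the axis. A picture is of the moment at which its call begins: read the wrist's pose just before it. There is no depth.
- manip.close_job(): hands the job in, once; it reports no verdict.
The state is a dict: "time": time; "joint_positions": joint angles; "qd": joint speeds; "effort": joint torques, N m; "eef_pos": TCP position; "tcp_rot": TCP orientation; "wrist_force": force on the tool from outside, world axes, zero at the start; "ft_torque": the same for the moment, N m; "opening": opening from 0.0 (shut) to 1.0 (fully open).
Only numpy, scipy, OpenCV 4.12 (cv2) and the standard library are available. Lean on these libraries where they do the work, as an engineer would, in place of code of your own. Each camera call takes 0.05 s, during which the arm holds its last target.

TASK

The ribbed lid of the square jar in the wooden holder has jammed: break it loose with a hard twist, then spin it on lightly until it comes up against its stop, ease it back a touch and lift it off. Do not lean on the glass, force the lid against the stop, or pull the jar up with the lid. Lay the lid, top up, in the middle of the white rinse bowl to soak without dropping it, and leave everything else in its place.

Things in the scene. Friction and masses are not known exactly. Their poses are not given: they have to be found in the camera images.
- lid_center (a point): Centre (on the axis, 11 mm over the lower edge) of the jar's lid: black plastic with fine upright ribs, 48 mm in diameter, 22 mm high, 70 g, jammed on the jar. z points up out of its top. Anticlockwise from above (positive about z) undoes it. It turns stiffly (about 0.4 to 1.3 N m; grip it with 60 N or more) for the first 0.3 to 1.5 rad, depending on how far it was done up, then spins easily.
- lid: The same lid, origin in the middle of its lower edge, z up. Its two inner lugs cannot be seen. A springy liner under its top pushes it up off the jar's rim with about 28 N and jams the lugs under the thread; they must be forced past a bead, then the lid springs up about 2.5 mm on the jar. Fingers that press it down load the jar and the pad under it.
- jar_rim (a point): Middle of the jar's rim, 84 mm above its underside; z up. The tight lid covers it, lid centre 7 mm below it. The lugs come clear of the thread after 1.3 to 2.5 rad of turning from the start. About 0.28 rad further on they meet a hard stop (a torque to be felt; do not force it); eased 0.1 rad back off the stop the lid lifts straight off. Lifted before that it takes the jar along.
- jar: Square amber glass jar, 52 x 52 mm, shoulder 60 mm high, neck 39 mm across its thread, rim 84 mm high, 0.34 to 0.53 kg; origin in the middle of its underside. Stands loose in the holder's square pocket (1.2 mm of play each side, some 0.05 rad of turn), which stops it turning but not lifting.
- holder: Wooden holder screwed to the bench, 80 mm (x) by 126 mm (y), origin in the middle of its underside. The half at +y, 36 mm high, has a square pocket for the jar, centred 23 mm along +y; the part at -y, 20 mm high, has two bores with a small jar in each.
- pad: Black rubber pad, 50 x 50 x 2 mm, fixed on the floor of the holder's pocket; the jar stands on it, 8 mm above the bench. Origin in the middle of its underside.
- bowl: White round rinse bowl, 139 mm across the rim, 43 mm high, 250 g, loose on the bench; origin in the middle of its underside. Its flat floor is 3 mm thick and about 88 mm across inside; the wall flares out to about 115 mm inside at 36 mm height.
- jar_a: Bystander: small round white jar, 30 mm in diameter, 42 mm high, in one bore of the holder; origin in the middle of its underside.
- jar_b: Bystander: small round dark jar with a red lid, 30 mm in diameter, 42 mm high, in the other bore; origin in the middle of its underside.
- loupe: Bystander: folding loupe, 42 x 62 x 17 mm, lies on the bench; origin under its middle.
- gem_scale: Bystander: flat black pocket scale, 121 x 72 x 19 mm, lies on the bench; origin under its middle.
Things that resemble listed ones, but are neither listed nor needed, are in the scene too. What is shaped like the lid but purple is not meant. Of the things that look like the jar, the larger one is meant.

How it is judged (in metres and radians):
On the way, in this order (a step that is already met when the one before it is completed fails the run):
1. the lid is broken loose: sprung up at least 1.5 mm on the jar, still on its neck (z of lid_center in the frame of jar_rim between -0.0055 and 0.005 m and horizontal distance between lid_center and jar_rim below 0.006 m), for 0.05 s.
2. the lid is off: its centre at least 15 mm above the jar's rim (z of lid_center in the frame of jar_rim above 0.015 m), for 0.1 s.
At the end, for the whole second after the job is handed in: The lid lies at rest on the floor of the bowl, top up (within 0.25 rad), its centre within 35 mm of the bowl's middle and less than 22 mm above the bowl's underside; the bowl stands level; the jar stands upright in its pocket, within 6 mm of where it was (horizontal distance between lid_center and bowl below 0.035 m and z of lid_center in the frame of bowl below 0.022 m and angle between lid_center's own z axis and vertical below 0.25 rad and linear speed of lid below 0.02 m/s and angle between bowl's own z axis and vertical below 0.05 rad and distance of jar from where it was at the start of the episode below 0.006 m and angle between jar's own z axis and vertical below 0.1 rad); the robot touches nothing.
It fails at once if the jar is pulled up in its pocket by more than 10 mm, or moved off (distance of jar from where it was at the start of the episode above 0.01 m).
It fails at once if the jar is leaned on: it presses on the rubber pad under it with more than 40 N (contact force between jar and pad above 40 N).
It fails at once if the jar is wrenched: the holder's pocket pushes on it with more than 75 N, as when the lid is forced against its stop (contact force between jar and holder above 75 N).
It fails at once if the lid is dropped or thrown: it moves faster than 0.8 m/s while no finger touches it (linear speed of lid above 0.8 m/s and contact force between the fingers and lid below 0.05 N).
It fails at once if a bystander (a small jar, the loupe or the scale) is knocked more than 30 mm from its place, or the bowl more than 40 mm (distance of any of jar_a, jar_b, loupe, gem_scale from where it was at the start of the episode above 0.03 m or distance of bowl from where it was at the start of the episode above 0.04 m).
It also fails if it takes over 72 s, if anything falls off the work surface, if the arm or the gripper's body presses on something with over 40 N, if the wrist force passes 120 N, or if a joint passes its speed limit or range.

## Working session

There is one attempt and no reset: what is moved stays moved. The work goes in short steps, Python scripts to look and compute and a tool call to move; the robot and the scene stay as the last step left them, time stands still between calls to the robot, and variables do not carry over. Pictures are saved under pics/ and viewed, and the job is handed in when it is done.

Besides the shell and the picture viewer there is one more tool, called after ">>>" as name([rows], argument=value, ...), one row to a line, values as JSON. play_rows: Moves the arm, as the interface text tells. Its arguments: {"type":"object","properties":{"rows":{"type":"array","items":{"type":"array"}},"squeeze":{"type":"number"}},"required":["rows"]}

```bash
mkdir -p pics; python3 - <<'E'
from station import manip, vision
import cv2
print(manip.read_state())
for n in ["scene","top","wrist"]:
    f=vision.grab_frame(n); cv2.imwrite(f"pics/{n}0.png",f["color"][:,:,::-1]); 
    print(n,{k:v for k,v in f.items() if k!="color"})
E
```

```text
{'time': 0.0, 'joint_positions': array([ 1.14279839,  0.53717018, -0.0044196 ,  1.53886317,  0.00259765,
        1.06729242, -0.07119346]), 'qd': array([ 0.00017713, -0.00056062, -0.00156513, -0.00124571, -0.000769  ,
        0.00059503, -0.00026108]), 'effort': array([-5.18998004e-04, -5.83407998e+01,  1.04798634e+00, -2.59104198e+01,
        1.22845330e-02,  9.51455062e-03,  3.36458243e-05]), 'eef_pos': array([ 229.83332989, -607.36742114,  244.41453092]), 'tcp_rot': array([ 9.83676502e-01,  1.79943863e-01, -2.21059319e-04, -8.34950492e-04]), 'wrist_force': array([0.14854646, 0.40686119, 0.94036802]), 'ft_torque': array([-0.02773978,  0.0400293 , -0.02338533]), 'opening': 1.0003869519682493}
scene {'K': array([[407.72099788,   0.        , 251.55961687],
       [  0.        , 407.72099788, 186.65225185],
       [  0.        ,   0.        ,   1.        ]]), 'camera_from_world': array([[-5.48258500e-01, -8.36148301e-01,  1.63900995e-02,
         3.11315589e+02],
       [ 5.73870055e-01, -3.61883311e-01,  7.34652046e-01,
        -3.72183900e+02],
       [-6.08346757e-01,  4.12185016e-0
[... 481 characters left out ...]
9e+02],
       [-1.10512313e-01,  3.24186310e-02,  9.93345892e-01,
        -9.25943774e+02],
       [ 0.00000000e+00,  0.00000000e+00,  0.00000000e+00,
         1.00000000e+00]])}
wrist {'K': array([[297.31863964,   0.        , 260.07462001],
       [  0.        , 297.31863964, 188.73917656],
       [  0.        ,   0.        ,   1.        ]]), 'hand_eye': array([[ 1.09816966e-04,  9.50330872e-01,  3.11241420e-01,
         7.97159413e+01],
       [ 9.99999991e-01, -1.29542253e-04,  4.27033057e-05,
        -3.10627741e-02],
       [ 8.09011845e-05,  3.11241412e-01, -9.50330878e-01,
        -1.28391806e+02],
       [ 0.00000000e+00,  0.00000000e+00,  0.00000000e+00,
         1.00000000e+00]])}
```

View pics/scene0.png

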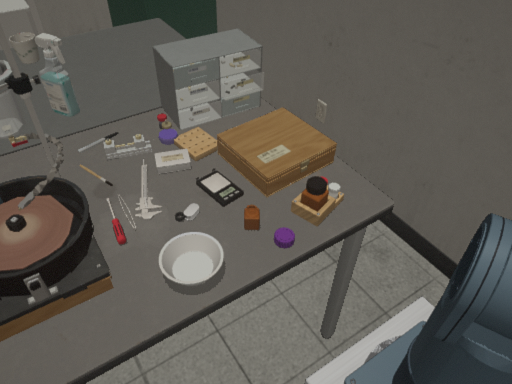

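View pics/top0.png

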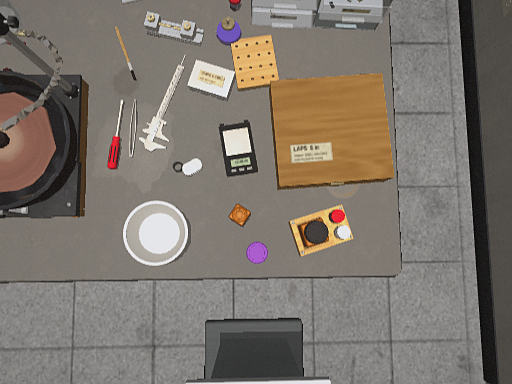

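View pics/wrist0.png

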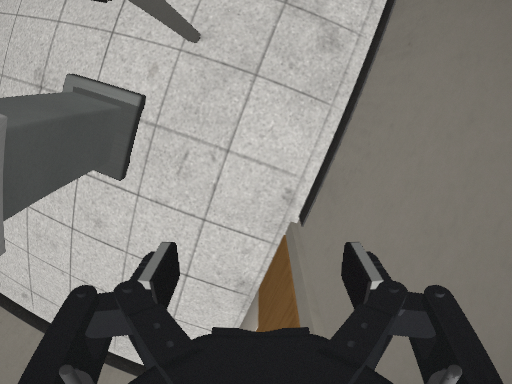

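The lid wanted is the black one on the amber jar in the holder, at top (316,232) and scene (317,184). These could be mistaken for it:
- Purple lid: top (257,252), scene (285,237).
- Small amber jar with no lid: top (239,215), scene (252,217).
- Purple things at the back: top (228,30).

I'll measure it and check a close crop.

```bash
cat > h.py <<'E'
import numpy as np, cv2
from station import manip, vision
def ray(f,u,v):
    K=f["K"]; T=f["camera_from_world"]; R=T[:3,:3]; c=-R.T@T[:3,3]
    d=np.array([(u-K[0,2])/K[0,0],-(v-K[1,2])/K[1,1],-1.0]); d=R.T@d
    return c,d/np.linalg.norm(d)
def onz(f,u,v,z):
    c,d=ray(f,u,v); return c+d*(z-c[2])/d[2]
def two(r1,r2):
    (c1,d1),(c2,d2)=r1,r2
    A=np.stack([d1,-d2],1); s=np.linalg.lstsq(A,c2-c1,rcond=None)[0]
    p,q=c1+s[0]*d1,c2+s[1]*d2
    return (p+q)/2,np.linalg.norm(p-q)
def proj(f,p):
    T=f["camera_from_world"];K=f["K"];c=T[:3,:3]@np.asarray(p,float)+T[:3,3]
    return K[0,0]*c[0]/-c[2]+K[0,2], K[1,1]*-c[1]/-c[2]+K[1,2]
def wray(f,st,u,v):
    from scipy.spatial.transform import Rotation as Ro
    K=f["K"];H=f["hand_eye"];x=(u-K[0,2])/K[0,0];y=(v-K[1,2])/K[1,1];t=np.hypot(x,y)
    s=np.sin(t)/t if t>1e-9 else 1
    d=np.array([x*s,-y*s,-np.cos(t)])
    R=Ro.from_quat(st["tcp_rot"]).as_matrix()
    return R@H[:3,3]+st["eef_pos"], R@(H[:3,:3]@d)
E
python3 - <<'E'
from h import *
s=vision.grab_frame("scene");t=vision.grab_frame("top")
a=s["color"][150:260,230:370];b=t["color"][180:275,220:360]
cv2.imwrite("pics/c1.png",np.vstack([cv2.resize(a,(560,440),interpolation=2),])[:,:,::-1])
cv2.imwrite("pics/c2.png",cv2.resize(b,(700,475),interpolation=2)[:,:,::-1])
print("lid",onz(t,316,232,107), two(ray(s,317,184),ray(t,316,232)))
print("bowl rim",onz(t,155.5,233,43),onz(s,192,257,43))
print("case corner front", two(ray(s,270,186),ray(t,280,187)),two(ray(s,333,150),ray(t,392,179)))
E
```

```text
lid [ 468.83333215 -118.5115067   107.        ] (array([ 468.90391034, -121.85668254,   89.05519992]), np.float64(1.2282601465477474))
bowl rim [472.63497428 217.62343744  43.        ] [468.31103669 219.13908954  43.        ]
case corner front (array([569.09918741, -54.34434193,  37.8774248 ]), np.float64(4.587470628829919)) (array([ 588.83137183, -297.01643298,   42.77606393]), np.float64(10.558253351419308))
```

View pics/c1.png

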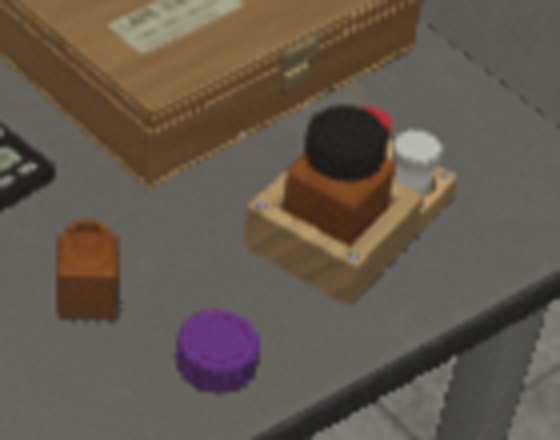

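View pics/c2.png

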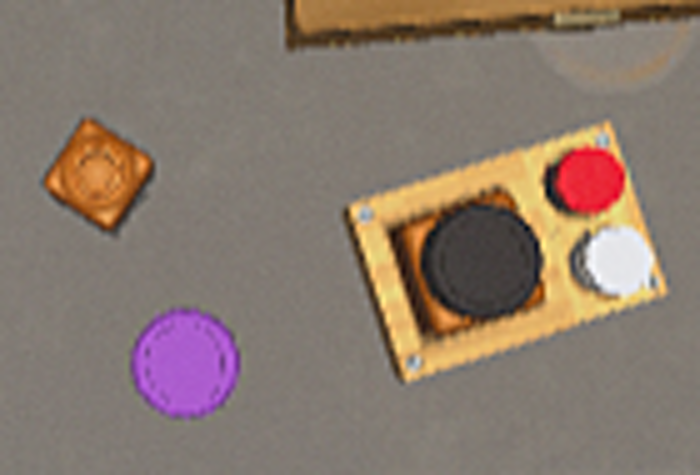

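The crop confirms it: the black ribbed lid sits on the larger amber jar, in the holder's pocket half. Next I'll take precise measurements using masks.

```bash
python3 - <<'E'
from h import *
s=vision.grab_frame("scene");t=vision.grab_frame("top")
def blob(f,fn,box):
    im=cv2.cvtColor(f["color"],cv2.COLOR_RGB2HSV).astype(int); m=np.zeros(im.shape[:2],np.uint8)
    x0,y0,x1,y1=box; m[y0:y1,x0:x1]=fn(im)[y0:y1,x0:x1]
    m=cv2.morphologyEx(m,cv2.MORPH_OPEN,np.ones((3,3)))
    c,_=cv2.findContours(m,cv2.RETR_EXTERNAL,cv2.CHAIN_APPROX_NONE); c=max(c,key=cv2.contourArea)
    return c
dark=lambda h:((h[:,:,2]<65)&(h[:,:,1]<110)).astype(np.uint8)
for n,f,box in(("t",t,(295,212,335,250)),("s",s,(300,170,335,200))):
    c=blob(f,dark,box); print(n,"lid",cv2.boundingRect(c),cv2.contourArea(c),cv2.fitEllipse(c),cv2.minEnclosingCircle(c))
    # silhouette centroid vs model heights
    M=cv2.moments(c);u,v=M['m10']/M['m00'],M['m01']/M['m00'];print(u,v,onz(f,u,v,85),onz(f,u,v,96))
    cam=ray(f,0,0)[0];print("cam",cam)
    P=np.array([[468+24*np.cos(a),-119+24*np.sin(a),z] for a in np.linspace(0,6.28,60) for z in(74,96)])
    q=np.array([proj(f,p) for p in P]).astype(np.float32);h=cv2.convexHull(q);M=cv2.moments(h);print("pred@468,-119",M['m10']/M['m00'],M['m01']/M['m00'],M['m00'])
white=lambda h:((h[:,:,2]>150)&(h[:,:,1]<50)).astype(np.uint8)
for n,f,box in(("t",t,(110,190,200,275)),("s",s,(150,225,235,300))):
    c=blob(f,white,box); e=cv2.fitEllipse(c);print(n,"bowl",cv2.boundingRect(c),e); print(onz(f,*e[0],43),onz(f,*e[0],22))
# rotation of holder
E
```

```text
t lid (304, 231, 3, 3) 4.0 ((305.0, 232.0), (2.58198881149292, 2.58198881149292), 0.0) ((305.0, 232.0), 1.414313554763794)
305.0 232.0 [469.69214199 -99.11211899  85.        ] [469.40045098 -97.63150762  96.        ]
cam [445.93110476  21.49791364 981.05576974]
pred@468,-119 314.7415083538568 232.70210787173178 458.2272523061838
s lid (306, 177, 21, 18) 265.0 ((315.90606689453125, 185.29164123535156), (17.243457794189453, 19.8095645904541), 101.22868347167969) ((316.0, 185.5), 10.30786418914795)
315.9069182389937 185.2811320754717 [ 469.57451212 -120.44536409   85.        ] [ 461.01637271 -111.53403124   96.        ]
cam [-48.03155984 418.52225187 750.29259723]
pred@468,-119 315.89734938457104 185.94014983159335 344.0523681980558
t bowl (123, 200, 65, 66) ((154.946044921875, 232.7571563720703), (63.57481002807617, 65.50694274902344), 40.699928283691406)
[473.16973586 218.81215783  43.        ] [473.7795197  223.22937828  22.        ]
s bowl (159, 232, 64, 52) ((191.134033203125, 257.01123046875), (50.426300048828125, 59.8027229309082), 73.38114929199219)
[469.28200375 220.71703596  43.        ] [484.64139656 214.84406408  22.        ]
```

```bash
python3 - <<'E'
from h import *
s=vision.grab_frame("scene");t=vision.grab_frame("top")
print(t["color"][232,296:340].tolist())
print(s["color"][185,300:335].tolist())
for n,f,box in(("t",t,(295,212,335,252)),("s",s,(298,168,336,204))):
    x0,y0,x1,y1=box;c=f["color"].astype(int);m=np.zeros(c.shape[:2],np.uint8)
    k=(c.max(2)<85)&(c.max(2)-c.min(2)<22); m[y0:y1,x0:x1]=k[y0:y1,x0:x1]
    m=cv2.morphologyEx(m,cv2.MORPH_OPEN,np.ones((3,3)))
    cs,_=cv2.findContours(m,cv2.RETR_EXTERNAL,cv2.CHAIN_APPROX_NONE);c=max(cs,key=cv2.contourArea);h=cv2.convexHull(c)
    e=cv2.fitEllipse(c);M=cv2.moments(h);print(n,cv2.boundingRect(c),e,M['m10']/M['m00'],M['m01']/M['m00'],M['m00'])
E
```

```text
[[230, 195, 114], [238, 198, 119], [226, 178, 105], [95, 63, 31], [58, 36, 24], [61, 38, 28], [124, 62, 24], [177, 99, 33], [40, 33, 30], [40, 33, 34], [55, 52, 50], [68, 67, 61], [56, 52, 48], [70, 64, 65], [71, 66, 65], [68, 63, 60], [70, 63, 63], [63, 58, 57], [74, 63, 64], [70, 63, 63], [66, 59, 60], [66, 60, 62], [72, 64, 65], [67, 64, 60], [67, 65, 62], [68, 60, 62], [65, 60, 61], [70, 64, 63], [68, 61, 61], [57, 50, 47], [67, 62, 61], [43, 42, 47], [104, 91, 67], [250, 215, 124], [235, 198, 115], [233, 197, 118], [240, 214, 126], [198, 163, 100], [66, 67, 68], [132, 125, 118], [81, 76, 72], [214, 212, 211], [238, 240, 245], [233, 233, 236]]
[[101, 96, 90], [101, 96, 90], [101, 97, 90], [102, 97, 89], [103, 98, 92], [99, 95, 88], [58, 54, 47], [32, 26, 23], [35, 30, 25], [37, 34, 31], [40, 36, 32], [41, 36, 33], [39, 35, 31], [40, 36, 32], [41, 37, 33], [42, 39, 36], [41, 37, 33], [41, 37, 33], [40, 36, 33], [40, 36, 34], [38, 36, 33], [40, 35, 33], [37, 35, 28], [41, 38, 35], [41, 38, 35], [37, 33, 32], [60, 50, 38], [139, 118, 88], [141, 131, 117], [178, 179, 172], [183, 184, 178], [183, 183, 177], [182, 183, 176], [182, 183, 176], [182, 183, 176]]
t (304, 221, 24, 22) ((315.919677734375, 231.80642700195312), (21.279699325561523, 23.043794631958008), 98.30863189697266) 315.8662447257384 231.79915611814343 395.0
s (306, 176, 20, 19) ((315.6312255859375, 185.0344696044922), (17.894006729125977, 19.82463836669922), 117.41342163085938) 315.5557511737089 185.08215962441312 284.0
```

>>> play_rows([
  [[0,0,0],[0.018,0.036,0],1],
  [[0,0,0],[0.036,0.073,0],1],
  [[0,0,0],[0.055,0.11,0],1],
  [[0,0,0],[0.073,0.147,0],1],
  [[0,0,0],[0.091,0.184,0],1],
  [[0,0,0],[0.11,0.22,0],1],
  [[0,0,0],[0.128,0.257,0],1],
  [[0,0,0],[0.146,0.294,0],1],
])

```text
time: 1.25
eef_pos: [376.7, -312.4, 245.5]
tcp_rot: [0.984, 0.18, 0.0, 0.0]
wrist_force: [1.2, -1.1, -0.0]
opening: 0.996
```

```bash
python3 -c "
from h import *
s=manip.read_state();print(s['joint_positions'],s['eef_pos'],s['tcp_rot'])"
```

```text
[ 0.71024939  0.26763632 -0.12936944  1.94810821  0.04270072  0.9277868
 -0.64920418] [ 376.67880966 -312.41022     245.51176441] [9.83686880e-01 1.79888917e-01 2.11370429e-04 2.35429391e-04]
```

>>> play_rows([
  [[0,0,0],[0.018,0.038,-0.008],1],
  [[0,0,0],[0.037,0.077,-0.017],1],
  [[0,0,0],[0.055,0.115,-0.025],1],
  [[0,0,0],[0.074,0.153,-0.035],1],
  [[0,0,0],[0.093,0.192,-0.045],1],
  [[0,0,0],[0.093,0.192,-0.045],1],
  [[0,0,0],[0.093,0.192,-0.045],1],
  [[0,0,0],[0.093,0.192,-0.045],1],
])

```text
time: 2.05
eef_pos: [469.3, -121.6, 200.7]
tcp_rot: [0.984, 0.179, 0.0, 0.001]
wrist_force: [-0.7, -0.0, 1.2]
opening: 0.997
```

```bash
python3 -c "
from h import *
s=manip.read_state();f=vision.grab_frame('wrist');print(s['joint_positions'],s['eef_pos'],s['tcp_rot'],s['wrist_force'],s['ft_torque'])
import pickle;pickle.dump((s,f),open('w1.pkl','wb'))
cv2.imwrite('pics/w1.png',f['color'][:,:,::-1])"
```

```text
[ 0.3584597   0.32959664 -0.23713551  1.99631632  0.10491336  0.82645914
 -1.14805314] [ 469.34793456 -121.58268787  200.66851274] [9.83819608e-01 1.79160968e-01 1.13797763e-04 5.59868124e-04] [-0.68595465 -0.04449243  1.20309074] [-0.01231902  0.00389558  0.02949843]
```

View pics/w1.png

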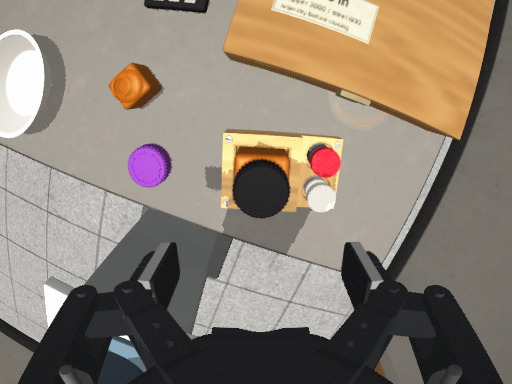

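```bash
python3 - <<'E'
from h import *
import pickle
s,f=pickle.load(open('w1.pkl','rb'))
c=f["color"].astype(int);k=(c.max(2)<80)&(c.max(2)-c.min(2)<25);m=np.zeros(c.shape[:2],np.uint8);m[150:225,225:300]=k[150:225,225:300]
m=cv2.morphologyEx(m,cv2.MORPH_OPEN,np.ones((5,5)))
cs,_=cv2.findContours(m,cv2.RETR_EXTERNAL,cv2.CHAIN_APPROX_NONE);q=max(cs,key=cv2.contourArea)
print(cv2.boundingRect(q),cv2.fitEllipse(q))
# cast contour to z=96, fit circle
P=[]
for (u,v) in q[:,0]:
    o,d=wray(f,s,u,v);P.append((o+d*(96-o[2])/d[2])[:2])
P=np.array(P)
(x,y),r=cv2.minEnclosingCircle(P.astype(np.float32)*1.0);print("encl",x,y,r)
e=cv2.fitEllipse(P.astype(np.float32));print(e)
A=np.c_[2*P,np.ones(len(P))];w=np.linalg.lstsq(A,(P**2).sum(1),rcond=None)[0];print("circ",w[:2],np.sqrt(w[2]+w[:2]@w[:2]))
cv2.imwrite("pics/w1c.png",cv2.resize(f["color"][120:225,210:350],(700,525),interpolation=2)[:,:,::-1])
# side corners of white/red screws etc: holder corners
E
```

```text
(233, 160, 56, 58) ((260.7015686035156, 188.84353637695312), (55.303348541259766, 57.284305572509766), 177.6903839111328)
encl 472.03399658203125 -121.30653381347656 25.252872467041016
((471.9078063964844, -121.26544952392578), (45.7989616394043, 49.9119873046875), 112.0290756225586)
circ [ 471.95383519 -121.25948811] 23.931035791204074
```

View pics/w1c.png

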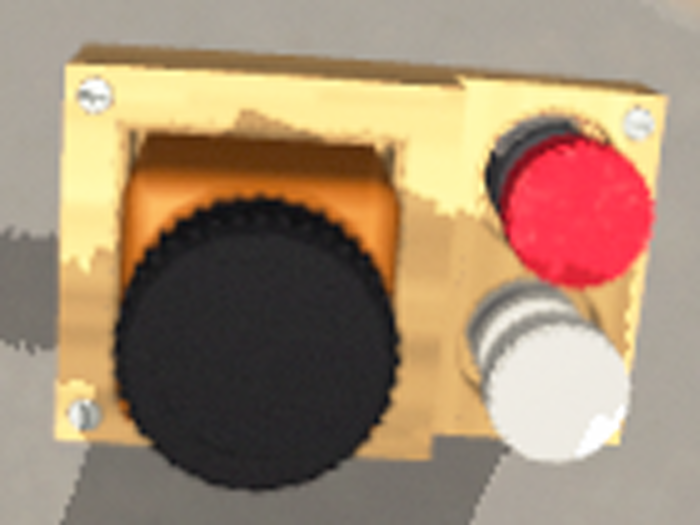

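>>> play_rows([
  [[0,0,0],[0.001,0.0003,-0.02],1],
  [[0,0,0],[0.001,0.0003,-0.045],1],
  [[0,0,0],[0.001,0.0003,-0.07],1],
  [[0,0,0],[0.001,0.0003,-0.09],1],
  [[0,0,0],[0.001,0.0003,-0.103],1],
  [[0,0,0],[0.001,0.0003,-0.11],1],
  [[0,0,0],[0.001,0.0003,-0.1125],1],
  [[0,0,0],[0.001,0.0003,-0.1125],1],
])

```text
time: 2.9
eef_pos: [470.6, -121.9, 88.6]
tcp_rot: [0.984, 0.179, 0.0, 0.001]
wrist_force: [0.5, 0.2, 1.0]
opening: 0.998
```

```bash
cat > st.py <<'E'
from h import *
import sys
from scipy.spatial.transform import Rotation as Ro
s=manip.read_state();R=Ro.from_quat(s['tcp_rot']).as_matrix();np.set_printoptions(precision=3,suppress=True)
print(s['time'],'pos',s['eef_pos'],'q7',s['joint_positions'][6],'yaw',np.arctan2(R[1,0],R[0,0]),'tilt',R[:2,2],'F',s['wrist_force'],'Ftool',R.T@s['wrist_force'],'T',s['ft_torque'],'op',s['opening'],s['opening']*85)
if len(sys.argv)>1:
    f=vision.grab_frame(sys.argv[2] if len(sys.argv)>2 else 'wrist');cv2.imwrite('pics/%s.png'%sys.argv[1],f['color'][:,:,::-1])
E
python3 st.py w2
```

```text
2.9 pos [ 470.586 -121.871   88.584] q7 -1.2153945410190807 yaw 0.35902867224866 tilt [ 0.001 -0.001] F [0.474 0.181 0.955] Ftool [ 0.508 -0.001 -0.955] T [ 0.021  0.032 -0.038] op 0.9975269601480561 84.78979161258476
```

View pics/w2.png

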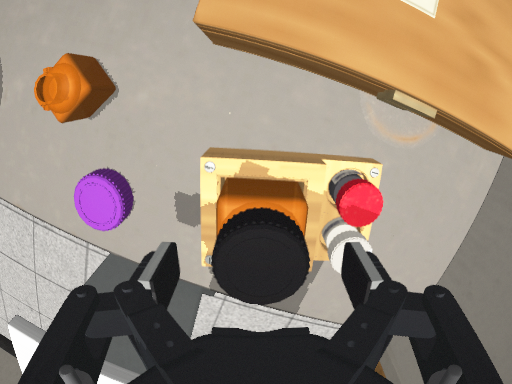

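```bash
python3 - <<'E'
from h import *
s=manip.read_state();f=vision.grab_frame('wrist')
c=f["color"].astype(int);print(c[200:250:2,261].max(1))
cv2.imwrite("pics/w2c.png",cv2.resize(f["color"][195:320,180:340],(800,625),interpolation=2)[:600,:,::-1])
# predicted top circle for candidate centres: project
from scipy.spatial.transform import Rotation as Ro
R=Ro.from_quat(s["tcp_rot"]).as_matrix();H=f["hand_eye"];K=f["K"]
def wp(p):
    t=R.T@(np.array(p)-s["eef_pos"]);q=H[:3,:3].T@(t-H[:3,3]);x,y,z=q[0],-q[1],-q[2];th=np.arctan2(np.hypot(x,y),z);k=th/np.hypot(x,y)
    return K[0,0]*x*k+K[0,2],K[1,1]*y*k+K[1,2]
for z in(94,96,98):
  for x0,y0 in((470.5,-121.5),):
    a=np.linspace(0,6.283,73);P=np.array([wp((x0+24*np.cos(i),y0+24*np.sin(i),z)) for i in a]);print(z,P.min(0),P.max(0),wp((x0,y0,z)))
E
```

```text
[190 207 217 222  57  27  24  24  27  28  22  43  25  33  36  41  43  45
  41  38  40  40  39  41  42]
94 [210.49909907 221.15673014] [308.17272646 302.88000342] (np.float64(259.32795246603376), np.float64(265.5990573350025))
96 [209.9042445  222.99107841] [308.76308742 305.27809044] (np.float64(259.32632818952345), np.float64(267.82305134084146))
98 [209.29675794 224.87605461] [309.36598389 307.72228917] (np.float64(259.3246928895062), np.float64(270.0988479567475))
```

View pics/w2c.png

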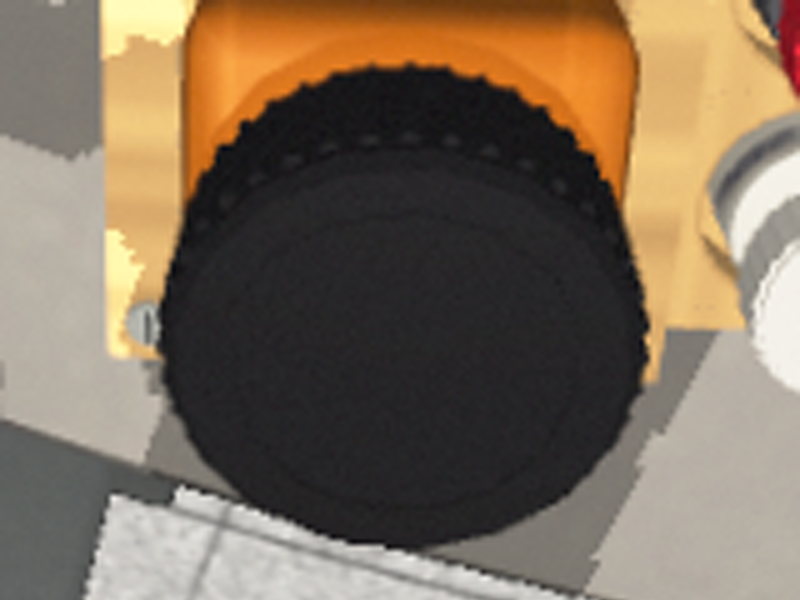

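>>> play_rows([
  [[0,0,0],[0.0002,-0.0004,-0.0006],0.5],
  [[0,0,0],[0.0002,-0.0004,-0.0006],0.2],
  [[0,0,0],[0.0002,-0.0004,-0.0006],0],
  [[0,0,0],[0.0002,-0.0004,-0.0006],-0.2],
  [[0,0,0],[0.0002,-0.0004,-0.0006],-0.2],
  [[0,0,0],[0.0002,-0.0004,-0.0006],-0.2],
  [[0,0,0],[0.0002,-0.0004,-0.0006],-0.2],
  [[0,0,0],[0.0002,-0.0004,-0.0006],-0.2],
], squeeze=20)

```text
time: 3.8
eef_pos: [471.4, -122.1, 88.6]
tcp_rot: [0.984, 0.179, 0.001, 0.001]
wrist_force: [-0.3, 2.0, 5.3]
opening: 0.556
```

```bash
python3 st.py w3
```

```text
3.8 pos [ 471.385 -122.101   88.633] q7 -1.2148911666145177 yaw 0.35950161186847474 tilt [ 0.002 -0.001] F [-0.289  2.02   5.294] Ftool [ 0.45  -1.981 -5.298] T [0.146 0.148 0.048] op 0.5557565958547549 47.239310647654165
```

View pics/w3.png

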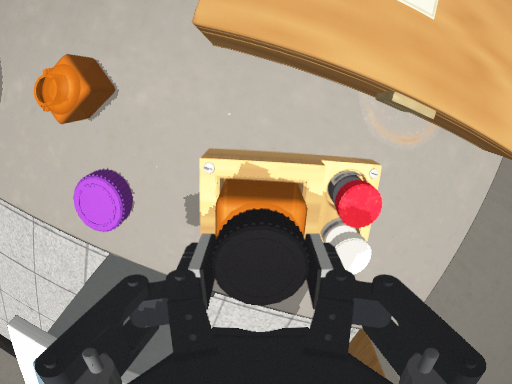

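>>> play_rows([
  [[0,0,0],[0,0,0],-0.3],
  [[0,0,0],[0,0,0],-0.3],
  [[0,0,0],[0,0,0],-0.3],
  [[0,0,0],[0,0,0],-0.3],
  [[0,0,0],[0,0,0],-0.3],
  [[0,0,0],[0,0,0],-0.3],
  [[0,0,0],[0,0,0],-0.3],
  [[0,0,0],[0,0,0],-0.3],
], squeeze=85)

```text
time: 4.65
eef_pos: [471.4, -122.0, 89.0]
tcp_rot: [0.984, 0.179, 0.001, 0.001]
wrist_force: [-2.0, 1.4, 7.9]
opening: 0.534
```

```bash
python3 st.py
```

```text
4.65 pos [ 471.366 -121.996   89.01 ] q7 -1.2148927120567061 yaw 0.35951783650373687 tilt [ 0.002 -0.002] F [-2.022  1.397  7.889] Ftool [-1.388 -2.001 -7.896] T [0.209 0.411 0.032] op 0.5340291859125317 45.392480802565196
```

>>> play_rows([
  [[0,0,0],[0,0,0.0005],-0.3],
  [[0,0,0],[0,0,0.001],-0.3],
  [[0,0,0.03],[0,0,0.001],-0.3],
  [[0,0,0.06],[0,0,0.001],-0.3],
  [[0,0,0.1],[0,0,0.001],-0.3],
  [[0,0,0.14],[0,0,0.001],-0.3],
  [[0,0,0.18],[0,0,0.001],-0.3],
  [[0,0,0.22],[0,0,0.001],-0.3],
], squeeze=90)

```text
time: 5.45
eef_pos: [471.0, -121.7, 89.6]
tcp_rot: [0.958, 0.287, 0.001, 0.0]
wrist_force: [0.3, 1.0, -5.6]
opening: 0.536
```

```bash
python3 st.py
```

```text
5.45 pos [ 471.026 -121.724   89.581] q7 -1.0365590219897325 yaw 0.5817722931798069 tilt [ 0.002 -0.   ] F [ 0.315  0.975 -5.621] Ftool [ 0.79  -0.649  5.621] T [ 0.26  -0.142 -0.356] op 0.5362437227993835 45.58071643794759
```

>>> play_rows([
  [[0,0,0.05],[0,0,-0.0002],-0.3],
  [[0,0,0.1],[0,0,-0.0002],-0.3],
  [[0,0,0.15],[0,0,-0.0002],-0.3],
  [[0,0,0.2],[0,0,-0.0002],-0.3],
  [[0,0,0.25],[0,0,-0.0002],-0.3],
  [[0,0,0.3],[0,0,-0.0002],-0.3],
  [[0,0,0.35],[0,0,-0.0002],-0.3],
  [[0,0,0.4],[0,0,-0.0002],-0.3],
], squeeze=90)

```text
time: 6.25
eef_pos: [470.8, -121.5, 89.3]
tcp_rot: [0.881, 0.472, 0.001, -0.0]
wrist_force: [-0.8, 2.3, -3.3]
opening: 0.535
```

```bash
python3 st.py w4
```

```text
6.25 pos [ 470.795 -121.482   89.291] q7 -0.7134936578588656 yaw 0.9840072470228424 tilt [0.001 0.001] F [-0.791  2.313 -3.326] Ftool [ 1.482 -1.941  3.327] T [ 0.364  0.042 -0.464] op 0.5346773530529395 45.44757500949986
```

View pics/w4.png

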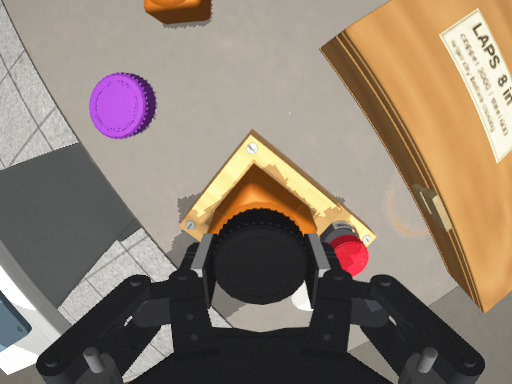

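>>> play_rows([
  [[0,0,0.05],[0,0,-0.0002],-0.3],
  [[0,0,0.1],[0,0,-0.0002],-0.3],
  [[0,0,0.15],[0,0,-0.0002],-0.3],
  [[0,0,0.2],[0,0,-0.0002],-0.3],
  [[0,0,0.25],[0,0,-0.0002],-0.3],
  [[0,0,0.3],[0,0,-0.0002],-0.3],
  [[0,0,0.35],[0,0,-0.0002],-0.3],
  [[0,0,0.4],[0,0,-0.0002],-0.3],
], squeeze=90)

```text
time: 7.1
eef_pos: [471.2, -121.5, 89.7]
tcp_rot: [0.768, 0.64, 0.001, -0.0]
wrist_force: [-1.6, 2.5, 6.4]
opening: 0.537
```

```bash
python3 st.py
```

```text
7.1 pos [ 471.169 -121.469   89.685] q7 -0.38618061363458484 yaw 1.3889098567115141 tilt [0.001 0.001] F [-1.597  2.544  6.367] Ftool [ 2.224 -2.023 -6.365] T [ 0.23   0.479 -0.13 ] op 0.5369183526521671 45.63805997543421
```

>>> play_rows([
  [[0,0,0],[0,0,0.0005],-0.3],
  [[0,0,0],[0,0,0.0008],-0.3],
  [[0,0,0],[0,0,0.001],-0.3],
  [[0,0,0],[0,0,0.0012],-0.3],
  [[0,0,0],[0,0,0.0015],-0.3],
  [[0,0,0],[0,0,0.0015],-0.3],
  [[0,0,0],[0,0,0.0015],-0.3],
  [[0,0,0],[0,0,0.0015],-0.3],
], squeeze=90)

```text
time: 7.9
eef_pos: [471.0, -121.4, 91.1]
tcp_rot: [0.768, 0.64, 0.001, -0.0]
wrist_force: [-0.1, -1.5, -5.1]
opening: 0.536
```

```bash
python3 st.py
```

```text
7.9 pos [ 470.993 -121.417   91.058] q7 -0.3843411586646511 yaw 1.3889301451374267 tilt [0.001 0.001] F [-0.065 -1.51  -5.087] Ftool [-1.505  0.205  5.085] T [-0.172  0.013 -0.011] op 0.5364554373024083 45.59871217070471
```

>>> play_rows([
  [[0,0,0.04],[0,0,0],-0.3],
  [[0,0,0.08],[0,0,0],-0.3],
  [[0,0,0.12],[0,0,0],-0.3],
  [[0,0,0.16],[0,0,0],-0.3],
  [[0,0,0.2],[0,0,0],-0.3],
  [[0,0,0.24],[0,0,0],-0.3],
  [[0,0,0.28],[0,0,0],-0.3],
  [[0,0,0.32],[0,0,0],-0.3],
], squeeze=60)

```text
time: 8.7
eef_pos: [471.5, -121.0, 91.4]
tcp_rot: [0.656, 0.755, 0.001, -0.0]
wrist_force: [-0.3, 1.2, -0.6]
opening: 0.535
```

```bash
python3 st.py w5; python3 st.py s5 scene
```

```text
8.7 pos [ 471.468 -121.044   91.437] q7 -0.12138367620304316 yaw 1.7107793367721549 tilt [0.001 0.002] F [-0.32   1.188 -0.615] Ftool [ 1.22  -0.152  0.617] T [ 0.17   0.102 -0.024] op 0.5346250923523101 45.443132849946366
8.75 pos [ 471.417 -121.104   91.399] q7 -0.11985830743982634 yaw 1.712550037749327 tilt [0.001 0.002] F [-0.749  0.805 -0.6  ] Ftool [ 0.902 -0.629  0.6  ] T [ 0.115  0.104 -0.003] op 0.535893939023287 45.550984816979394
```

View pics/w5.png

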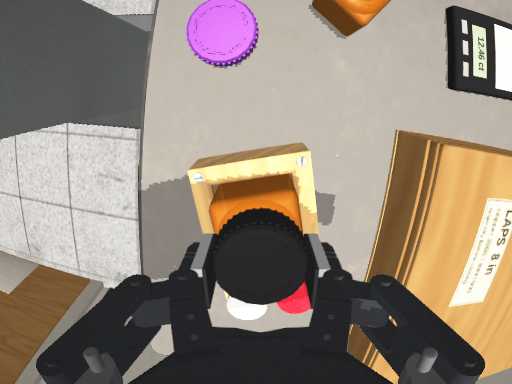

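>>> play_rows([
  [[0,0,0.03],[0,0,0],-0.3],
  [[0,0,0.05],[0,0,0],-0.3],
  [[0,0,0.08],[0,0,0],-0.3],
  [[0,0,0.1],[0,0,0],-0.3],
  [[0,0,0.13],[0,0,0],-0.3],
  [[0,0,0.15],[0,0,0],-0.3],
  [[0,0,0.18],[0,0,0],-0.3],
  [[0,0,0.2],[0,0,0],-0.3],
], squeeze=25)

```text
time: 9.6
eef_pos: [471.3, -121.1, 91.3]
tcp_rot: [0.577, 0.817, 0.001, -0.0]
wrist_force: [-0.8, 1.1, -1.2]
opening: 0.535
```

```bash
python3 st.py
```

```text
9.6 pos [ 471.303 -121.145   91.319] q7 0.04413722610237589 yaw 1.911359919021411 tilt [0.001 0.002] F [-0.805  1.065 -1.151] Ftool [ 1.27  -0.405  1.153] T [0.249 0.15  0.008] op 0.5348599420695407 45.46309507591096
```

>>> play_rows([
  [[0,0,0.03],[0,0,0],-0.3],
  [[0,0,0.05],[0,0,0],-0.3],
  [[0,0,0.08],[0,0,0],-0.3],
  [[0,0,0.1],[0,0,0],-0.3],
  [[0,0,0.12],[0,0,0],-0.3],
  [[0,0,0.14],[0,0,0],-0.3],
  [[0,0,0.15],[0,0,0],-0.3],
  [[0,0,0.15],[0,0,0],-0.3],
], squeeze=25)

```text
time: 10.4
eef_pos: [471.3, -121.2, 91.3]
tcp_rot: [0.514, 0.858, 0.001, -0.0]
wrist_force: [-1.4, 1.0, -0.0]
opening: 0.533
```

```bash
python3 st.py
```

```text
10.4 pos [ 471.265 -121.171   91.311] q7 0.16850448830718487 yaw 2.0617165090197545 tilt [0.    0.002] F [-1.44   0.989 -0.037] Ftool [ 1.551 -0.804  0.039] T [0.3   0.208 0.005] op 0.5334124508881422 45.34005832549208
```

>>> play_rows([
  [[0,0,0.03],[0,0,0],-0.3],
  [[0,0,0.05],[0,0,0],-0.3],
  [[0,0,0.08],[0,0,0],-0.3],
  [[0,0,0.1],[0,0,0],-0.3],
  [[0,0,0.12],[0,0,0],-0.3],
  [[0,0,0.14],[0,0,0],-0.3],
  [[0,0,0.15],[0,0,0],-0.3],
  [[0,0,0.15],[0,0,0],-0.3],
])

```text
time: 11.2
eef_pos: [471.3, -121.2, 91.3]
tcp_rot: [0.448, 0.894, 0.001, -0.001]
wrist_force: [-1.5, 1.5, -1.0]
opening: 0.533
```

```bash
python3 st.py
```

```text
11.2 pos [ 471.263 -121.162   91.314] q7 0.29331470899916556 yaw 2.2120301490151575 tilt [-0.     0.002] F [-1.499  1.468 -0.973] Ftool [ 2.071 -0.324  0.977] T [0.261 0.263 0.011] op 0.5329162107483756 45.29787791361193
```

>>> play_rows([
  [[0,0,0.03],[0,0,0],-0.3],
  [[0,0,0.05],[0,0,0],-0.3],
  [[0,0,0.08],[0,0,0],-0.3],
  [[0,0,0.1],[0,0,0],-0.3],
  [[0,0,0.12],[0,0,0],-0.3],
  [[0,0,0.14],[0,0,0],-0.3],
  [[0,0,0.15],[0,0,0],-0.3],
  [[0,0,0.15],[0,0,0],-0.3],
])

```text
time: 12.0
eef_pos: [471.1, -121.2, 91.3]
tcp_rot: [0.38, 0.925, 0.001, -0.001]
wrist_force: [-1.1, 0.9, -0.4]
opening: 0.532
```

```bash
python3 st.py
```

```text
12.0 pos [ 471.143 -121.156   91.26 ] q7 0.41856012634561557 yaw 2.362319075300814 tilt [-0.001  0.003] F [-1.065  0.9   -0.44 ] Ftool [ 1.389 -0.109  0.443] T [ 0.218  0.391 -0.009] op 0.5318649673583707 45.208522225461515
```

>>> play_rows([
  [[0,0,0.03],[0,0,0],-0.3],
  [[0,0,0.05],[0,0,0],-0.3],
  [[0,0,0.08],[0,0,0],-0.3],
  [[0,0,0.1],[0,0,0],-0.3],
  [[0,0,0.12],[0,0,0],-0.3],
  [[0,0,0.14],[0,0,0],-0.3],
  [[0,0,0.15],[0,0,0],-0.3],
  [[0,0,0.15],[0,0,0],-0.3],
])

```text
time: 12.8
eef_pos: [470.7, -121.6, 91.2]
tcp_rot: [0.31, 0.951, 0.001, -0.001]
wrist_force: [-4.4, -1.2, 2.6]
opening: 0.532
```

```bash
python3 st.py
```

```text
12.8 pos [ 470.731 -121.564   91.2  ] q7 0.5442426411728691 yaw 2.5121252577122837 tilt [-0.002  0.002] F [-4.448 -1.172  2.626] Ftool [ 2.913 -3.565 -2.62 ] T [-0.247  1.019 -0.203] op 0.5320517347033771 45.22439744978705
```

>>> play_rows([
  [[0,0,0.03],[0,0,0],-0.3],
  [[0,0,0.05],[0,0,0],-0.3],
  [[0,0,0.08],[0,0,0],-0.3],
  [[0,0,0.1],[0,0,0],-0.3],
  [[0,0,0.12],[0,0,0],-0.3],
  [[0,0,0.12],[0,0,0],-0.3],
  [[0,0,0.12],[0,0,0],-0.3],
  [[0,0,0.12],[0,0,0],-0.3],
])

```text
time: 13.6
eef_pos: [470.3, -121.8, 91.2]
tcp_rot: [0.253, 0.967, 0.001, -0.002]
wrist_force: [-6.3, -0.2, 4.4]
opening: 0.533
```

```bash
python3 st.py
```

```text
13.6 pos [ 470.317 -121.791   91.208] q7 0.6442170338309621 yaw 2.629880572228805 tilt [-0.003  0.002] F [-6.267 -0.168  4.445] Ftool [ 5.398 -3.214 -4.426] T [-0.144  1.241 -1.163] op 0.5330588089339563 45.30999875938628
```

>>> play_rows([
  [[0,0,-0.03],[0,0,0],-0.3],
  [[0,0,-0.06],[0,0,0],-0.3],
  [[0,0,-0.08],[0,0,0],-0.3],
  [[0,0,-0.1],[0,0,0],-0.3],
  [[0,0,-0.1],[0,0,0],-0.3],
  [[0,0,-0.1],[0,0,0],-0.3],
  [[0,0,-0.1],[0,0,0],-0.3],
  [[0,0,-0.1],[0,0,0],-0.3],
])

```text
time: 14.4
eef_pos: [470.3, -121.7, 91.2]
tcp_rot: [0.301, 0.954, 0.001, -0.002]
wrist_force: [-4.8, 0.7, 2.5]
opening: 0.532
```

```bash
python3 st.py
```

```text
14.4 pos [ 470.317 -121.69    91.2  ] q7 0.560620769566769 yaw 2.5301707454088254 tilt [-0.003  0.002] F [-4.755  0.725  2.506] Ftool [ 4.319 -2.135 -2.491] T [-0.026  0.934 -0.139] op 0.5316911670901139 45.19374920265968
```

>>> play_rows([
  [[0,0,-0.04],[0,0,0],-0.3],
  [[0,0,-0.08],[0,0,0],-0.3],
  [[0,0,-0.115],[0,0,0],-0.3],
  [[0,0,-0.115],[0,0,0.0005],-0.3],
  [[0,0,-0.115],[0,0,0.001],-0.3],
  [[0,0,-0.115],[0,0,0.001],-0.3],
  [[0,0,-0.115],[0,0,0.001],-0.3],
  [[0,0,-0.115],[0,0,0.001],-0.3],
], squeeze=40)

```text
time: 15.2
eef_pos: [470.7, -121.5, 92.3]
tcp_rot: [0.355, 0.935, 0.001, -0.001]
wrist_force: [-0.5, -0.0, -0.4]
opening: 0.531
```

```bash
python3 st.py
```

```text
15.2 pos [ 470.677 -121.524   92.29 ] q7 0.46623836234294525 yaw 2.4154495039081576 tilt [-0.002  0.003] F [-0.501 -0.006 -0.351] Ftool [ 0.369 -0.337  0.352] T [0.223 0.066 0.015] op 0.5312774963959027 45.158587193651734
```

>>> play_rows([
  [[0,0,0],[0,0,0.0005],-0.3],
  [[0,0,0],[0,0,0.001],-0.3],
  [[0,0,0],[0,0,0.0015],-0.3],
  [[0,0,0],[0,0,0.002],-0.3],
  [[0,0,0],[0,0,0.0025],-0.3],
  [[0,0,0],[0,0,0.003],-0.3],
  [[0,0,0],[0,0,0.004],-0.3],
  [[0,0,0],[0,0,0.004],-0.3],
])

```text
time: 16.0
eef_pos: [470.7, -121.5, 96.4]
tcp_rot: [0.355, 0.935, 0.001, -0.001]
wrist_force: [-1.2, 0.7, -0.9]
opening: 0.534
```

```bash
python3 st.py; python3 st.py s6 scene
```

```text
16.0 pos [ 470.673 -121.548   96.402] q7 0.4723777005797912 yaw 2.415431875823836 tilt [-0.002  0.003] F [-1.16   0.687 -0.87 ] Ftool [ 1.321 -0.257  0.874] T [0.253 0.203 0.012] op 0.5338890093449639 45.38056579432193
16.0 pos [ 470.673 -121.548   96.402] q7 0.4723777005797912 yaw 2.415431875823836 tilt [-0.002  0.003] F [-1.16   0.687 -0.87 ] Ftool [ 1.321 -0.257  0.874] T [0.253 0.203 0.012] op 0.5338890093449639 45.38056579432193
```

>>> play_rows([
  [[0,0,0],[0,0,0.002],-0.3],
  [[0,0,0],[0,0,0.005],-0.3],
  [[0,0,0],[0,0,0.01],-0.3],
  [[0,0,0],[0,0,0.018],-0.3],
  [[0,0,0],[0,0,0.028],-0.3],
  [[0,0,0],[0,0,0.04],-0.3],
  [[0,0,0],[0,0,0.055],-0.3],
  [[0,0,0],[0,0,0.065],-0.3],
])

```text
time: 16.85
eef_pos: [471.3, -121.6, 163.2]
tcp_rot: [0.355, 0.935, 0.001, -0.001]
wrist_force: [0.3, -0.3, -0.8]
opening: 0.539
```

```bash
python3 st.py; python3 st.py w7; python3 st.py s7 scene
```

```text
16.85 pos [ 471.261 -121.585  163.192] q7 0.5685399265022215 yaw 2.415437622103944 tilt [-0.     0.002] F [ 0.257 -0.261 -0.796] Ftool [-0.367 -0.026  0.795] T [ 0.019 -0.032 -0.043] op 0.5390307212715137 45.81761130807867
16.85 pos [ 471.261 -121.585  163.192] q7 0.5685399265022215 yaw 2.415437622103944 tilt [-0.     0.002] F [ 0.257 -0.261 -0.796] Ftool [-0.367 -0.026  0.795] T [ 0.019 -0.032 -0.043] op 0.5390307212715137 45.81761130807867
16.9 pos [ 472.02  -121.68   164.201] q7 0.5689233303319614 yaw 2.4154640233640428 tilt [0.001 0.002] F [ 2.163 -0.505  0.237] Ftool [-1.953  1.059 -0.235] T [ 0.036 -0.012 -0.006] op 0.5293653060135831 44.99605101115456
```

View pics/w7.png

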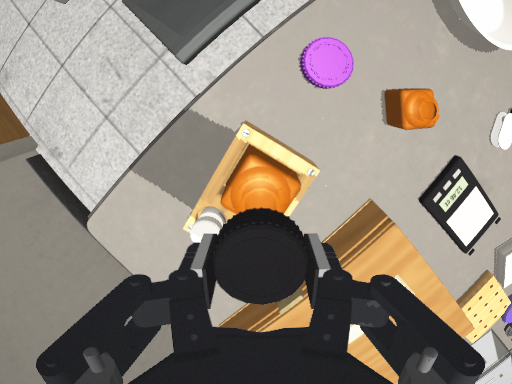

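View pics/s7.png

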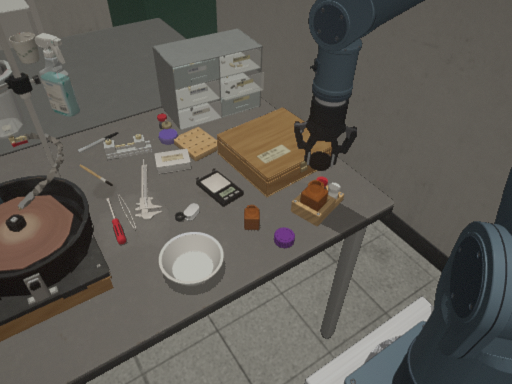

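>>> play_rows([
  [[0,0,0],[0,0.015,0],-0.3],
  [[0,0,0],[0,0.045,0],-0.3],
  [[0,0,0],[0,0.085,0],-0.3],
  [[0,0,0],[0,0.125,0],-0.3],
  [[0,0,0],[0,0.165,0],-0.3],
  [[0,0,0],[0,0.205,0],-0.3],
  [[0,0,0],[0,0.235,0],-0.3],
  [[0,0,0],[0,0.25,0],-0.3],
], squeeze=50)

```text
time: 17.75
eef_pos: [471.2, 131.6, 163.2]
tcp_rot: [0.353, 0.935, 0.002, -0.0]
wrist_force: [0.0, -0.1, -1.5]
opening: 0.536
```

```bash
python3 st.py w8
```

```text
17.75 pos [471.183 131.621 163.238] q7 0.03298870049789385 yaw 2.4190304386620634 tilt [0.001 0.003] F [ 0.038 -0.135 -1.494] Ftool [-0.12  -0.081  1.494] T [-0.011  0.007 -0.034] op 0.5360281853542628 45.562395755112334
```

View pics/w8.png

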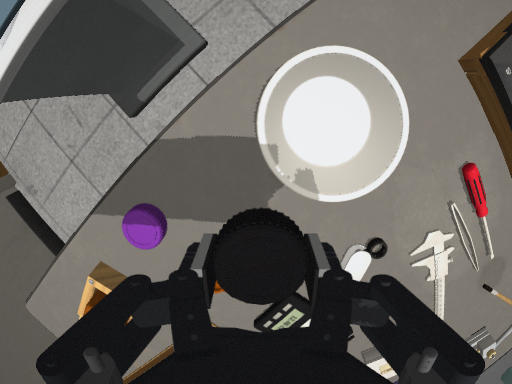

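Lid is held and the bowl is in view, with its rim centre near (333,123) and its floor near (326,121). I'll check the bowl position from this picture.

```bash
python3 - <<'E'
from h import *
s=manip.read_state();f=vision.grab_frame('wrist')
c=cv2.cvtColor(f["color"],cv2.COLOR_RGB2HSV).astype(int)
for n,th,z in(("floor",240,3),("bowl",150,43)):
    m=((c[:,:,2]>th)&(c[:,:,1]<45)).astype(np.uint8);w=np.zeros_like(m);w[38:212,245:420]=m[38:212,245:420]
    if n=="floor": w=cv2.morphologyEx(w,cv2.MORPH_OPEN,np.ones((9,9)))
    else: w=cv2.morphologyEx(w,cv2.MORPH_OPEN,np.ones((3,3)))
    cs,_=cv2.findContours(w,cv2.RETR_EXTERNAL,cv2.CHAIN_APPROX_NONE);q=cv2.convexHull(max(cs,key=cv2.contourArea))
    P=[]
    for u,v in q[:,0]:
        o,d=wray(f,s,u,v);P.append((o+d*(z-o[2])/d[2])[:2])
    print(n,cv2.boundingRect(q),cv2.fitEllipse(np.array(P,np.float32)))
E
```

```text
floor (284, 121, 58, 45) ((481.5613708496094, 194.88819885253906), (38.118995666503906, 64.65629577636719), 110.55953979492188)
bowl (255, 47, 153, 157) ((473.5208435058594, 218.07669067382812), (138.17459106445312, 138.9578857421875), 86.75337982177734)
```

>>> play_rows([
  [[0,0,0],[0,0.02,0],-0.3],
  [[0,0,0],[0.001,0.05,0],-0.3],
  [[0,0,0],[0.0015,0.075,0],-0.3],
  [[0,0,0],[0.0015,0.0873,-0.02],-0.3],
  [[0,0,0],[0.0015,0.0873,-0.05],-0.3],
  [[0,0,0],[0.0015,0.0873,-0.08],-0.3],
  [[0,0,0],[0.0015,0.0873,-0.1],-0.3],
  [[0,0,0],[0.0015,0.0873,-0.105],-0.3],
], squeeze=50)

```text
time: 18.65
eef_pos: [471.6, 215.9, 55.9]
tcp_rot: [0.354, 0.935, -0.0, -0.001]
wrist_force: [-0.3, 0.7, -0.3]
opening: 0.535
```

```bash
python3 st.py w9
```

```text
18.65 pos [471.628 215.881  55.861] q7 -0.2584889454137967 yaw 2.4182501588312144 tilt [-0.003  0.001] F [-0.331  0.734 -0.261] Ftool [0.734 0.332 0.263] T [ 0.013  0.04  -0.01 ] op 0.535095085466708 45.48308226467018
```

View pics/w9.png

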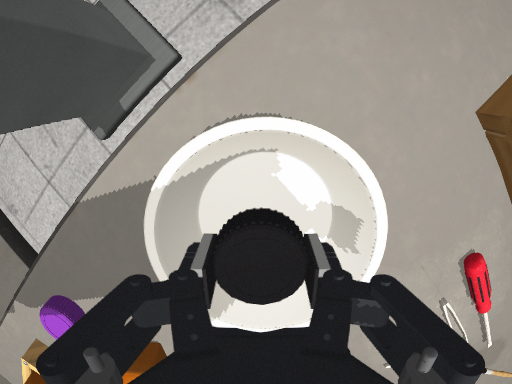

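>>> play_rows([
  [[0,0,0],[0.001,0.003,-0.005],-0.3],
  [[0,0,0],[0.001,0.003,-0.012],-0.3],
  [[0,0,0],[0.001,0.003,-0.018],-0.3],
  [[0,0,0],[0.001,0.003,-0.023],-0.3],
  [[0,0,0],[0.001,0.003,-0.028],-0.3],
  [[0,0,0],[0.001,0.003,-0.031],-0.3],
  [[0,0,0],[0.001,0.003,-0.033],-0.3],
  [[0,0,0],[0.001,0.003,-0.033],-0.3],
], squeeze=40)

```text
time: 19.5
eef_pos: [472.9, 219.4, 23.3]
tcp_rot: [0.354, 0.935, 0.0, -0.001]
wrist_force: [-0.3, -0.4, -0.6]
opening: 0.534
```

```bash
python3 st.py
```

```text
19.5 pos [472.943 219.392  23.311] q7 -0.3038964200536596 yaw 2.4184437600277837 tilt [-0.002  0.001] F [-0.285 -0.449 -0.615] Ftool [-0.085 -0.525  0.615] T [-0.012  0.003 -0.029] op 0.5341487344915219 45.40264243177936
```

>>> play_rows([
  [[0,0,0],[0,0,-0.0005],-0.3],
  [[0,0,0],[0,0,-0.001],-0.3],
  [[0,0,0],[0,0,-0.0015],-0.3],
  [[0,0,0],[0,0,-0.002],-0.3],
  [[0,0,0],[0,0,-0.0025],-0.3],
  [[0,0,0],[0,0,-0.003],-0.3],
  [[0,0,0],[0,0,-0.003],-0.3],
  [[0,0,0],[0,0,-0.003],-0.3],
])

```text
time: 20.3
eef_pos: [472.9, 219.4, 20.3]
tcp_rot: [0.354, 0.935, 0.0, -0.001]
wrist_force: [0.0, 0.4, -0.5]
opening: 0.532
```

```bash
python3 st.py
```

```text
20.3 pos [472.874 219.415  20.285] q7 -0.3079261141345102 yaw 2.418440300689465 tilt [-0.002  0.001] F [ 0.043  0.425 -0.516] Ftool [0.248 0.347 0.516] T [-0.004 -0.016 -0.063] op 0.5319229239528716 45.21344853599408
```

>>> play_rows([
  [[0,0,0],[0,0,-0.0003],-0.3],
  [[0,0,0],[0,0,-0.0006],-0.3],
  [[0,0,0],[0,0,-0.0009],-0.3],
  [[0,0,0],[0,0,-0.0012],-0.3],
  [[0,0,0],[0,0,-0.0015],-0.3],
  [[0,0,0],[0,0,-0.0015],-0.3],
  [[0,0,0],[0,0,-0.0015],-0.3],
  [[0,0,0],[0,0,-0.0015],-0.3],
])

```text
time: 21.1
eef_pos: [472.9, 219.4, 18.8]
tcp_rot: [0.354, 0.935, 0.0, -0.001]
wrist_force: [-0.4, -0.3, -1.1]
opening: 0.534
```

```bash
python3 st.py
```

```text
21.1 pos [472.914 219.43   18.812] q7 -0.3098335760908506 yaw 2.4184855762452697 tilt [-0.002  0.001] F [-0.416 -0.262 -1.079] Ftool [ 0.136 -0.472  1.08 ] T [-0.002 -0.037  0.004] op 0.5337755458277268 45.370921395356774
```

>>> play_rows([
  [[0,0,0],[0,0,-0.0003],-0.3],
  [[0,0,0],[0,0,-0.0006],-0.3],
  [[0,0,0],[0,0,-0.0009],-0.3],
  [[0,0,0],[0,0,-0.0012],-0.3],
  [[0,0,0],[0,0,-0.0012],-0.3],
  [[0,0,0],[0,0,-0.0012],-0.3],
  [[0,0,0],[0,0,-0.0012],-0.3],
  [[0,0,0],[0,0,-0.0012],-0.3],
])

```text
time: 21.9
eef_pos: [472.9, 219.4, 17.9]
tcp_rot: [0.354, 0.935, 0.0, -0.001]
wrist_force: [-1.5, -1.2, 5.3]
opening: 0.53
```

```bash
python3 st.py
```

```text
21.9 pos [472.919 219.442  17.917] q7 -0.3114411023057125 yaw 2.4184842270121836 tilt [-0.002  0.001] F [-1.479 -1.168  5.278] Ftool [ 0.347 -1.856 -5.277] T [-0.23   0.273 -0.01 ] op 0.5298422777321733 45.03659360723473
```

>>> play_rows([
  [[0,0,0],[0,0,0.0005],0.08],
  [[0,0,0],[0,0,0.0005],0.12],
  [[0,0,0],[0,0,0.0005],0.16],
  [[0,0,0],[0,0,0.0005],0.22],
  [[0,0,0],[0,0,0.0005],0.3],
  [[0,0,0],[0,0,0.0005],0.4],
  [[0,0,0],[0,0,0.0005],0.4],
  [[0,0,0],[0,0,0.0005],0.4],
], squeeze=20)

```text
time: 22.7
eef_pos: [472.9, 219.5, 18.4]
tcp_rot: [0.354, 0.935, 0.0, -0.001]
wrist_force: [-0.4, 0.0, 0.2]
opening: 0.7
```

```bash
python3 st.py w10
```

```text
22.7 pos [472.926 219.456  18.4  ] q7 -0.3107017503371541 yaw 2.4185323386248228 tilt [-0.002  0.001] F [-0.411  0.003  0.223] Ftool [ 0.311 -0.27  -0.222] T [0.006 0.049 0.019] op 0.6998016586766986 59.483140987519384
```

View pics/w10.png

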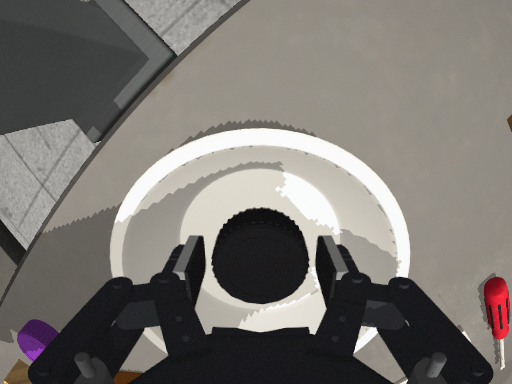

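Lid lies free and top up on the bowl floor, at about (260,256), with clear gaps to both pads. I'll rise straight up.

>>> play_rows([
  [[0,0,0],[0,0,0.005],0.4],
  [[0,0,0],[0,0,0.015],0.4],
  [[0,0,0],[0,0,0.03],0.4],
  [[0,0,0],[0,0,0.055],0.4],
  [[0,0,0],[0,0,0.085],0.4],
  [[0,0,0],[0,0,0.115],0.4],
  [[0,0,0],[0,0,0.14],0.4],
  [[0,0,0],[0,0,0.15],0.4],
])

```text
time: 23.55
eef_pos: [474.0, 220.3, 171.7]
tcp_rot: [0.354, 0.935, 0.002, 0.001]
wrist_force: [0.1, -0.1, -0.1]
opening: 0.699
```

>>> play_rows([
  [[0,0,0],[0,0,0.02],0.4],
  [[0,0,0],[0,0,0.05],0.4],
  [[0,0,0],[0,-0.04,0.08],0.4],
  [[0,0,0],[0,-0.08,0.1],0.4],
  [[0,0,0],[0,-0.11,0.1],0.4],
  [[0,0,0],[0,-0.12,0.1],0.4],
  [[0,0,0],[0,-0.12,0.1],0.4],
  [[0,0,0],[0,-0.12,0.1],0.4],
])

```text
time: 24.35
eef_pos: [473.6, 101.5, 271.6]
tcp_rot: [0.353, 0.936, 0.002, 0.0]
wrist_force: [0.2, 0.4, 0.8]
opening: 0.699
```

```bash
python3 st.py s11 scene; python3 st.py t11 top; python3 - <<'E'
import cv2,numpy as np
a=cv2.imread('pics/s11.png');b=cv2.imread('pics/t11.png')
cv2.imwrite('pics/f.png',np.hstack([cv2.resize(a[140:310,140:380],None,fx=1.6,fy=1.6),cv2.resize(b[120:290,110:365],None,fx=1.6,fy=1.6)])[:, :800])
E
```

```text
24.35 pos [473.595 101.476 271.611] q7 0.2465444799770181 yaw 2.4198471402165413 tilt [0.002 0.004] F [0.22  0.426 0.777] Ftool [ 0.117  0.468 -0.775] T [ 0.021 -0.028  0.   ] op 0.6992540914225345 59.436597770915434
24.4 pos [473.6   101.966 271.625] q7 0.24668076710368245 yaw 2.420890660999164 tilt [0.002 0.004] F [-0.663 -0.006  0.538] Ftool [ 0.495 -0.439 -0.539] T [-0.024 -0.03   0.029] op 0.6966764353081063 59.21749700118904
```

View pics/f.png

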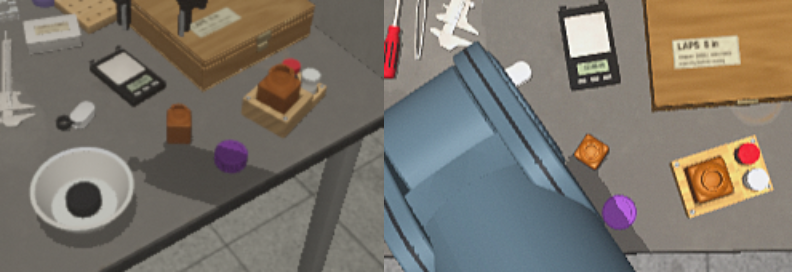

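```bash
python3 - <<'E'
from h import *
f=vision.grab_frame('scene');c=f['color'].astype(int);m=np.zeros(c.shape[:2],np.uint8);m[225:300,155:230]=(c.max(2)<70)[225:300,155:230]
cs,_=cv2.findContours(m,1,1);q=max(cs,key=cv2.contourArea);M=cv2.moments(q);u,v=M['m10']/M['m00'],M['m01']/M['m00'];print(u,v,onz(f,u,v,14))
h=cv2.cvtColor(f['color'],cv2.COLOR_RGB2HSV);w=np.zeros_like(m);w[225:305,150:235]=((h[:,:,2]>150)&(h[:,:,1]<50))[225:305,150:235]
cs,_=cv2.findContours(w,0,1);e=cv2.fitEllipse(max(cs,key=cv2.contourArea));print(e,onz(f,*e[0],43))
manip.close_job()
E
```

```text
191.87126774351444 264.3984336759667 [471.56109867 220.46460891  14.        ]
((190.64427185058594, 257.4300537109375), (50.56411361694336, 64.56444549560547), 78.79937744140625) [468.84683001 222.11082715  43.        ]
the job is handed in; nothing more can be done
```

The lid is off the jar and lying top up on the floor of the rinse bowl, and I've handed the job in at about 24 s of the 72 s. `close_job` gives no verdict, so what follows rests on my own readings.

- **Breaking loose:** I gripped the lid at about 90 N. The highest torque I read while it was stiff was about 0.46 N m. It came loose within about 1.0 rad of turning.
- **Spinning to the stop:** I spun it on with a 25 N grip and felt the stop at about 2.15 rad. The torque reached about 1.2 N m there because that step ran about 0.1 rad past first contact. I backed off straight away, to about 0.1 rad short of the stop.
- **Lifting off:** the wrist carried less than 1 N as the lid came up, so only the lid was lifted. The pictures afterwards show the open jar still in its pocket.
- **Placing:** I lowered the lid until it touched at about 5 N, released it and moved the arm clear.

**Last checks:** in the scene picture the lid centre is at about (471.6, 220.5) mm and the bowl middle at about (468.8, 222.1) mm, roughly 3 mm apart against the 35 mm allowed. The bowl moved about 1.5 mm at most, within measuring error. The bystanders look in place in the final pictures. In the top view the arm hid the bowl, so the final lid position comes from the scene camera alone.

I could not measure the forces on the pad and on the pocket directly. The highest downward push I read at the wrist was about 8 N, and the highest sideways force about 6 N.

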